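# Turn the biscuits on the two-level griddle

### The arm

A 6-joint arm with a two-finger parallel gripper is mounted at the origin on the work surface. World frame = base frame: x ahead of the robot, y to its left, z up, the work surface at z = 0. Lengths are in mm, angles in rad, forces in N, time in s.
With the tool pointing down it reaches from about 350 to 775 mm from the base axis. Payload 7.3 kg.
Tool frame: the origin (TCP) lies midway between the tips of the shut fingers; the grasp point (between the pads) lies 19 mm behind it; x points along the fingers, y is the direction in which the jaws open and shut, and the axes are right-handed (so a half turn about x gives the same grasp; the last joint's range is limited). The gripper opens to 92 mm and grips with 3 to 60 N. Pads are 19 mm wide; open, the fingers measure 130 mm over their backs; the gripper's body (75 mm by 190 mm) begins 47 mm behind the grasp point.
Start: joints at [1.007, 0.342, 1.524, -0, 1.275, -0.146], TCP at [213.007, 479.867, 226.741] pointing down, gripper open.
Joint ranges: [-2.53, 2.53], [-0.77, 2.02], [0.04, 2.7], [-1, 4.14], [0.28, 2.66], [-3.11, 3.11]. Speed limits (rad/s): [2.57, 2.57, 3.14, 3.14, 3.14, 3.14].

### API

Orientations are given as [roll, pitch, yaw] about the fixed x, y, z axes, in that order (R = Rz(yaw) Ry(pitch) Rx(roll)).
In Python, from plant import get_obs, capture, close_job gives the robot as it stands. The module is installed in compiled form; this text tells all that it offers.
- The arm moves only by the tool send_rows, never from a script. Its argument "moves" is a list of rows, each a list of 4 numbers: the shift along the tool's x, y, z in mm, then the turn about the tool's x in degrees. In form: [[tx, ty, tz, yaw], ...]. A call has 1 to 8 rows; each row shifts and turns the commanded pose from where the row before left it, along the tool's axes as they then stand; what a row does not reach is not made up. A row lasts 1/8 s, in which the tool goes at most 62.5 mm and 10.7 degrees, less where a joint would pass 70% of its speed; a pose out of reach is approached as far as the arm can. A call with a gripper value outside its range is refused whole. "hand" is the opening, from 0 (shut) to 1 (fully open), set as the call begins (left out, the last holds). The fingers move at their own pace and stop on an object; the grip force is fixed at half the most. Time passes only in rows, so rows that do not move let the fingers close. It gives the time, the measured TCP pose, the force and the opening at its end, in the units of the state.
- get_obs(): the state, without advancing time (a new reading comes with each control period).
- capture(name): name is "scene" or "top" or "wrist"; returns a dict with "image" (384x512x3 uint8, red, green, blue), "K" (3x3 intrinsics, pixels), "position" and "attitude" of the camera in the world; the wrist camera has in their place "mount" (4x4, takes a point from camera to tool coordinates, whose origin is the TCP and whose axes are the tool frame's). Camera axes: x right, y down, z forward; pixel columns grow to the right and rows downward; lengths in mm; the calibration is good to about 2 mm. A picture is of the moment at which its call begins: read the wrist's pose just before it. There is no depth.
- close_job(): hands the job in, once; it reports no verdict.
The state is a dict: "time": time; "joint_positions": joint angles; "dq": joint speeds; "tau": joint torques, N m; "tool_pos": TCP position; "tcp_rot": TCP orientation; "contact_force": force on the tool from outside, world axes, zero at the start; "moment": the same for the moment, N m; "grip_width": finger opening in mm.
Only numpy, scipy, OpenCV 4.12 (cv2) and the standard library are available. Lean on these libraries where they do the work, as an engineer would, in place of code of your own. Each camera call takes 0.05 s, during which the arm holds its last target. There are 200 camera calls.

### The job

Stand the syrup jar that is on the griddle's raised steel plate upright on the cork mat. Slide the griddle's selector fully home to its yellow-marked end, then use the spatula to turn every biscuit over from the dark cooking plate onto the raised plate, brown side up, lying flat and wholly on that plate, never touching a biscuit with the fingers. When all are turned, slide the selector fully back to its white-marked end and leave the spatula lying in its rest as it was, disturbing nothing else.

Things in the scene. Friction and masses are not known exactly. Their poses are not given: they have to be found in the camera images.
- griddle: Fixed two-level table griddle, 336 mm along its x, y from -165 to +220 mm. Origin on the counter under the middle of the step between the plates; z up. Dark cooking plate: y -165 to 0, top 30 mm above the counter, open edge (no lip) at y -165. Red lips, tops at 46 mm, at x +-158 mm (10 mm thick) along both plates and at y +150. Red control strip (22 mm high) beyond y +158.
- griddle_step (a point): Middle of the step's foot, at griddle (0, 0, 30 mm). The step is a square vertical face 7 mm high along griddle x, facing griddle -y. A biscuit pushed towards +y stops against it; if its near edge is then lifted it pivots on the step and, pushed past upright, falls over onto the raised plate, landing about 25 mm overhung on the step; it can then be slid on.
- griddle_raised (a point): Middle of the bright steel raised plate's top, at griddle (0, 75, 37 mm). The plate spans x +-158 and y 0 to +150 mm.
- selector (a joint): Heat selector on the griddle's control strip: the black grip slides along the griddle's +x. 0 m = stop at the white mark (griddle -x end, off), 0.100 m = stop at the yellow mark (griddle +x end, on). Stays where left; friction about 1.5 N.
- selector_top (a point): Centre of the top face of the selector's grip, 76.5 mm above the counter. The grip is a block 20 mm along the slide (griddle x), 28 mm across (griddle y), 40 mm high.
- biscuit0_center (a point): Centre of biscuit0, midway through its thickness (see biscuit0).
- biscuit1_center (a point): Centre of biscuit1, midway through its thickness (see biscuit1).
- biscuit2_center (a point): Centre of biscuit2, midway through its thickness (see biscuit2).
- biscuit3_center (a point): Centre of biscuit3, midway through its thickness (see biscuit3).
- biscuit0: Hard round biscuit, 68 mm diameter, 12 mm thick, about 50 g; both faces bevelled, from 26 mm radius at the face to 34 mm radius 5 mm in. One face pale, one dark brown. Origin at the centre of the brown face, z out of the pale face. Starts pale side up on the cooking plate, rim 6 to 36 mm short of the step. Three or four are present, side by side.
- biscuit1: Hard round biscuit, 68 mm diameter, 12 mm thick, about 50 g; both faces bevelled, from 26 mm radius at the face to 34 mm radius 5 mm in. One face pale, one dark brown. Origin at the centre of the brown face, z out of the pale face. Starts pale side up on the cooking plate, rim 6 to 36 mm short of the step. Three or four are present, side by side.
- biscuit2: Hard round biscuit, 68 mm diameter, 12 mm thick, about 50 g; both faces bevelled, from 26 mm radius at the face to 34 mm radius 5 mm in. One face pale, one dark brown. Origin at the centre of the brown face, z out of the pale face. Starts pale side up on the cooking plate, rim 6 to 36 mm short of the step. Three or four are present, side by side.
- biscuit3: Hard round biscuit, 68 mm diameter, 12 mm thick, about 50 g; both faces bevelled, from 26 mm radius at the face to 34 mm radius 5 mm in. One face pale, one dark brown. Origin at the centre of the brown face, z out of the pale face. Starts pale side up on the cooking plate, rim 6 to 36 mm short of the step. Three or four are present, side by side.
- spatula: Loose spatula, 120 g. Frame: x from handle to blade, z up; origin directly below the grip point in the plane of the blade's underside. Wooden handle: level bar from x -75 to +50 mm, 18 mm wide (y), 22 mm high, its centre 45 mm above the blade's underside. A thin steel neck slopes from the handle's front down to the flat steel blade: x 75 to 140 mm, 50 mm wide, 2 mm thick.
- spatula_grip (a point): Grip point of the spatula, mid-height of the handle, 45 mm above the blade's underside; centre of mass about 20 mm ahead of it.
- spatula_tip (a point): Middle of the blade's front edge, 140 mm ahead of the grip point and 44 mm lower.
- rest: Fixed white ceramic spatula rest in the spatula's frame: origin on the counter below the grip point, x towards the blade. Base plate 6 mm high, x -77 to +152 mm, 80 mm wide; at x -65 to -45 mm a cradle (floor 40 mm, side walls 60 mm above the counter, inner width 34 mm) holds the handle's tail. At the start the blade lies flat on the base plate, axes parallel, grip point 51 mm above the counter.
- syrup: Amber syrup jar with a white cap, 54 mm diameter, 85 mm high, 300 g, loose; starts standing on the raised plate. Origin at the centre of its underside, z up.
- mat: Fixed square cork mat, 120 x 120 x 6 mm, flat on the counter; origin at the centre of its underside.
- mug: Blue mug, 80 mm diameter, 95 mm high, loose. Leave alone.
- jam: Jam jar with a pale label and a red cap, 68 mm diameter, 100 mm high, loose. Leave alone.
- tin: Green can with a pale band and lid, 74 mm diameter, 110 mm high, loose. Leave alone.
- mill: Dark wooden pepper mill, 54 mm diameter, 155 mm high, loose. Leave alone.
- timer: Red kitchen timer, 60 mm diameter, 45 mm high, loose. Leave alone.
Things that resemble listed ones, but are neither listed nor needed, are in the scene too. Leave any blue or green look-alike of the biscuit0 alone.

How it is judged:
By the outcome, as a careful person would: the job done as asked, in the order asked, and still so for the second after the job is handed in, with the robot touching nothing.
Of biscuit0, biscuit1, biscuit2, biscuit3 only 3 to 4 are there at a start; the rules pass over those that are not, and their reading is None.
At some moment in a run one of biscuit0, biscuit1, biscuit2, biscuit3 may be knocked a few centimetres aside while the robot is not near it.
It also fails if it takes over 200 s, if anything falls off the work surface, if the arm or the gripper's body presses on something with over 40 N, if the wrist force passes 120 N, or if a joint passes its speed limit or range.

## Working session

There is one attempt and no reset: what is moved stays moved. The work goes in short steps, Python scripts to look and compute and a tool call to move; the robot and the scene stay as the last step left them, time stands still between calls to the robot, and variables do not carry over. Pictures are saved under pics/ and viewed, about 12 in all and at most 16, crops included, and the job is handed in when it is done.

Besides the shell and the picture viewer there is one more tool, called after ">>>" in YAML: its name, and indented under it one key for each argument. send_rows: Moves the arm, as the interface text tells. Its arguments: {"type":"object","properties":{"moves":{"type":"array","items":{"type":"array","items":{"type":"number"}}},"hand":{"type":"number"}},"required":["moves"]}

```bash
mkdir -p pics; cat > h.py <<'E'
import numpy as np,cv2
from plant import get_obs,capture,close_job
from scipy.spatial.transform import Rotation as R
def snap(n,f):
    o=get_obs();c=capture(n);cv2.imwrite(f'pics/{f}.png',c['image'][:,:,::-1]);
    np.savez(f'pics/{f}.npz',tp=o['tool_pos'],tr=o['tcp_rot'],**c);return c
E
python3 - <<'E'
from h import *
for n in('scene','top','wrist'):
    c=snap(n,n+'0')
    print(n,{k:(np.round(v,3).tolist() if not isinstance(v,str) else v) for k,v in c.items() if k!='image'})
print(get_obs())
a=cv2.imread('pics/scene0.png');b=cv2.imread('pics/top0.png')
cv2.imwrite('pics/t0.png',cv2.resize(b,(800,600),interpolation=cv2.INTER_CUBIC))
cv2.imwrite('pics/s0.png',cv2.resize(a,(800,600),interpolation=cv2.INTER_CUBIC))
E
```

```text
scene {'K': [[358.678, 0.0, 251.168], [0.0, 358.678, 186.457], [0.0, 0.0, 1.0]], 'position': [972.08, -661.187, 1032.796], 'attitude': [-2.425, -0.013, 0.631]}
top {'K': [[359.776, 0.0, 255.467], [0.0, 359.776, 187.457], [0.0, 0.0, 1.0]], 'position': [319.568, -3.715, 1258.308], 'attitude': [-3.005, -0.002, -1.582]}
wrist {'K': [[303.784, 0.0, 253.695], [0.0, 303.784, 196.208], [0.0, 0.0, 1.0]], 'mount': [[-0.0, -0.272, 0.962, -158.043], [1.0, 0.0, 0.0, -1.943], [-0.0, 0.962, 0.272, -72.402], [0.0, 0.0, 0.0, 1.0]]}
{'time': 0.15, 'joint_positions': array([ 1.00699732e+00,  3.42547430e-01,  1.52477649e+00,  2.18292232e-06,
        1.27540030e+00, -1.45971080e-01]), 'dq': array([-0.00053274, -0.00178357, -0.00069952,  0.00075237, -0.00149243,
        0.00076947]), 'tau': array([ 7.59821160e-04, -4.31467330e+01, -2.44353354e+01,  7.16063264e-02,
        5.36729791e-02, -7.83415521e-05]), 'tool_pos': array([212.83785951, 479.59825199, 226.21989461]), 'tcp_rot': array([-1.71861233,  1.56966476, -2.13644089]), 'contact_force': array([-0.10378743,  0.02033277, -0.83232139]), 'moment': array([-0.01970423,  0.07476789,  0.01959007]), 'grip_width': 91.74497736851757}
```

View pics/t0.png

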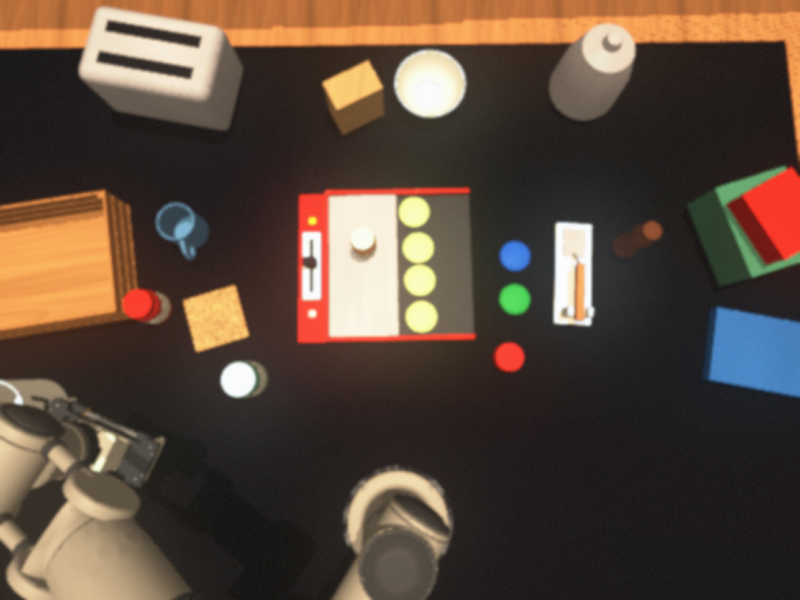

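View pics/s0.png

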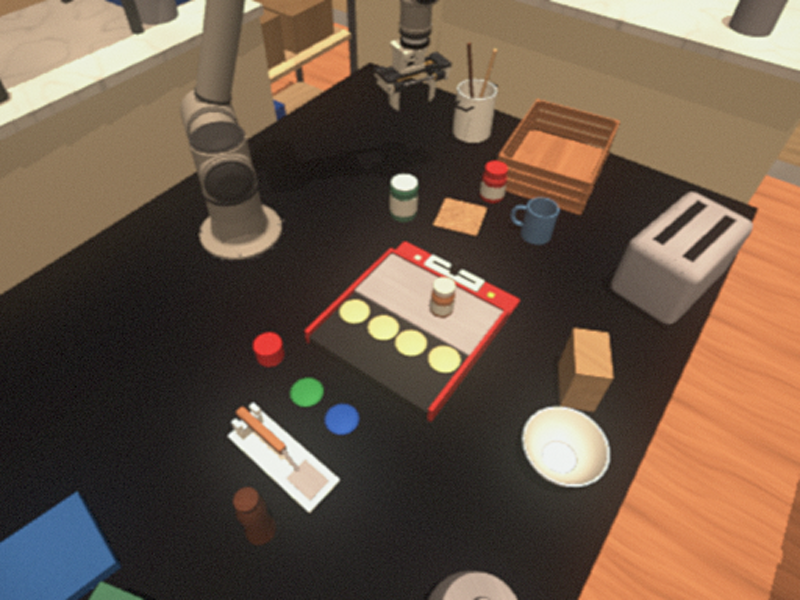

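Candidates (800x600 top view): the syrup jar is the white-capped jar on the steel plate (362,240). The tin (240,380) looks similar but stands on the counter and is green. The biscuits are the four pale discs at (414,212), (418,248), (420,280) and (422,317). The blue (515,256) and green (515,299) discs are look-alikes, and the red disc (510,357) is the timer. The spatula is in its white rest (573,275).

```bash
cat >> h.py <<'E'
def rays(f,px):
    d=np.load(f'pics/{f}.npz');px=np.atleast_2d(np.array(px,float))
    v=np.c_[px,np.ones(len(px))]@np.linalg.inv(d['K']).T
    if 'mount' in d:
        T=R.from_euler('xyz',d['tr']);M=d['mount']
        return d['tp']+T.apply(M[:3,3]), T.apply(v@M[:3,:3].T)
    return d['position'],R.from_euler('xyz',d['attitude']).apply(v)
def onz(f,px,z):
    o,v=rays(f,px);return o+v*((np.asarray(z,float)-o[2])/v[:,2])[:,None]
def proj(f,P):
    d=np.load(f'pics/{f}.npz');P=np.atleast_2d(np.array(P,float))
    if 'mount' in d:
        T=R.from_euler('xyz',d['tr']);M=d['mount'];c=(T.inv().apply(P-d['tp'])-M[:3,3])@M[:3,:3]
    else: c=R.from_euler('xyz',d['attitude']).inv().apply(P-d['position'])
    q=c@d['K'].T;return q[:,:2]/q[:,2:]
def yaw():
    m=R.from_euler('xyz',get_obs()['tcp_rot']).as_matrix();return m,np.degrees(np.arctan2(m[1,1],m[0,1]))
def go(p,a=None):
    """world target -> tool shift (before turn) and turn in deg; a = world heading (deg) of tool y"""
    m,y=yaw();o=get_obs();s=m.T@(np.array(p,float)-o['tool_pos'])
    t=0 if a is None else -((a-y+180)%360-180)
    print('shift',s.round(1),'turn',round(t,1),'now',o['tool_pos'].round(1),'yaw',round(y,1),'q6',o['joint_positions'][5].round(2))
E
python3 - <<'E'
from h import *
m,y=yaw();print(m.round(3),y)
s=1.5625
def t(n,px,z):print(n,onz('top0',np.array(px)/s,np.full(len(px),z)).round(0)[:,:2].tolist())
t('syrup cap',[(363,239)],122)
t('bisc',[(414,212),(418,248),(420,280),(422,317)],42)
t('corners TL TR BR BL(lip46)',[(326,189),(469,189),(474,338),(328,340)],46)
t('strip',[(299,195),(299,341)],22)
t('sel',[(310,262)],76)
t('mat',[(183,303),(236,286),(248,336),(197,351)],6)
t('restcorners',[(557,223),(592,223),(591,325),(555,324)],6)
t('handle',[(581,264),(579,318)],62)
t('jam',[(140,304)],100);t('tin',[(238,379)],110);t('mill',[(653,231)],155);t('mug',[(175,222)],95);t('timer',[(509,356)],45);t('disc',[(515,256),(515,299)],12)
E
```

```text
[[-0.001  0.406  0.914]
 [-0.001  0.914 -0.406]
 [-1.    -0.001 -0.   ]] 66.06019212832628
syrup cap [[589.0, 66.0]]
bisc [[669.0, -43.0], [587.0, -51.0], [515.0, -54.0], [434.0, -57.0]]
corners TL TR BR BL(lip46) [[722.0, 153.0], [719.0, -167.0], [387.0, -168.0], [386.0, 146.0]]
strip [[717.0, 217.0], [386.0, 213.0]]
sel [[551.0, 182.0]]
mat [[474.0, 477.0], [512.0, 359.0], [399.0, 329.0], [367.0, 441.0]]
restcorners [[649.0, -371.0], [648.0, -452.0], [415.0, -436.0], [418.0, -355.0]]
handle [[543.0, -402.0], [426.0, -392.0]]
jam [[462.0, 529.0]]
tin [[306.0, 319.0]]
mill [[591.0, -520.0]]
mug [[637.0, 466.0]]
timer [[347.0, -242.0]]
disc [[572.0, -271.0], [474.0, -267.0]]
```

>>> send_rows:
  moves:
    - [-14, 0, 0, 9.4]
    - [-14, 0, 0, 9.4]
    - [-14, 0, 0, 9.4]
    - [-14, 0, 0, 9.4]
    - [-14, 0, 0, 9.4]
    - [-14, 0, 0, 9.4]
    - [-14, 0, 0, 9.66]
    - [0, 0, 0, 0]
  hand: 1

```text
time: 1.15
tool_pos: [213.2, 480.1, 325.3]
tcp_rot: [2.584, 1.569, 1.015]
contact_force: [-0.2, -0.2, 0.1]
grip_width: 91.6
```

>>> send_rows:
  moves:
    - [0, 21, 29, 0]
    - [0, 21, 29, 0]
    - [0, 21, 29, 0]
    - [0, 21, 29, 0]
    - [0, 21, 29, 0]
    - [0, 21, 29, 0]
    - [0, 21, 29, 0]
    - [0, 21, 29, 0]

```text
time: 2.15
tool_pos: [381.3, 246.7, 323.8]
tcp_rot: [-1.223, 1.569, -2.789]
contact_force: [0.3, 0.5, 0.1]
grip_width: 91.7
```

>>> send_rows:
  moves:
    - [0, 21, 29, 0]
    - [0, 21, 29, 0]
    - [0, 21, 29, 0]
    - [0, 21, 29, 0]
    - [0, 21, 29, 0]
    - [0, 21, 29, 0]
    - [0, 21, 29, 0]
    - [0, 0, 0, 0]

```text
time: 3.15
tool_pos: [528.6, 43.1, 323.1]
tcp_rot: [-1.502, 1.569, -3.072]
contact_force: [-0.0, 0.1, 0.1]
grip_width: 92.0
```

```bash
python3 - <<'E'
from h import *
snap('wrist','w1')
cv2.imwrite('pics/w1b.png',cv2.resize(cv2.imread('pics/w1.png'),(800,600),interpolation=cv2.INTER_CUBIC))
go((553,20,300),0)
E
```

```text
shift [23.4 25.1 24.3] turn 0.1 now [527.9  44.2 323.4] yaw 0.1 q6 -0.06
```

View pics/w1b.png

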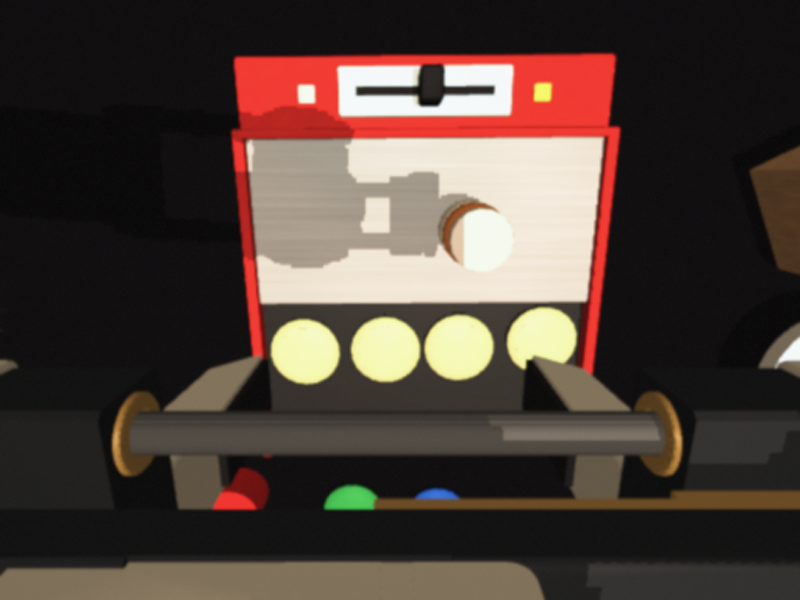

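```bash
python3 - <<'E'
from h import *
s=1.5625
def t(n,px,z):print(n,onz('w1',np.array(px)/s,np.full(len(px),z)).round(1)[:,:2].tolist())
t('step',[(262,304),(588,302)],37)
t('back strip',[(236,58),(613,55)],22)
t('lip outer corners',[(233,131),(619,128)],46)
t('bisc top',[(305,352),(385.5,349),(459,347),(542,338)],42)
t('syrup cap',[(482,239)],122)
t('sel top',[(432,74)],76)
t('marks',[(307,94),(542,92)],22)
E
```

```text
step [[397.6, -9.0], [713.8, -6.5]]
back strip [[387.3, 210.4], [717.0, 213.0]]
lip outer corners [[387.0, 148.4], [719.5, 151.1]]
bisc top [[437.8, -56.8], [517.4, -53.5], [589.9, -51.3], [670.7, -41.7]]
syrup cap [[592.9, 65.8]]
sel top [[555.8, 187.9]]
marks [[448.1, 181.4], [657.6, 183.2]]
```

>>> send_rows:
  moves:
    - [0, 33, -11, 0]
    - [0, 32, -11, 0]
    - [30, 0, 0, 0]
    - [35, 0, 0, 0]
    - [35, 0, 0, 0]
    - [35, 0, 0, 0]
    - [0, 0, 0, 0]

```text
time: 4.08
tool_pos: [590.7, 68.0, 187.1]
tcp_rot: [-1.635, 1.564, 3.08]
contact_force: [1.1, 0.4, 0.2]
grip_width: 92.2
```

```bash
python3 - <<'E'
from h import *
go((593,66,66),0)
snap('wrist','w2')
s=1.5625
cv2.imwrite('pics/w2b.png',cv2.resize(cv2.imread('pics/w2.png'),(800,600),interpolation=cv2.INTER_CUBIC))
E
```

```text
shift [121.1   3.1   2. ] turn 0.2 now [590.7  68.  187.1] yaw 0.2 q6 -0.02
```

View pics/w2b.png

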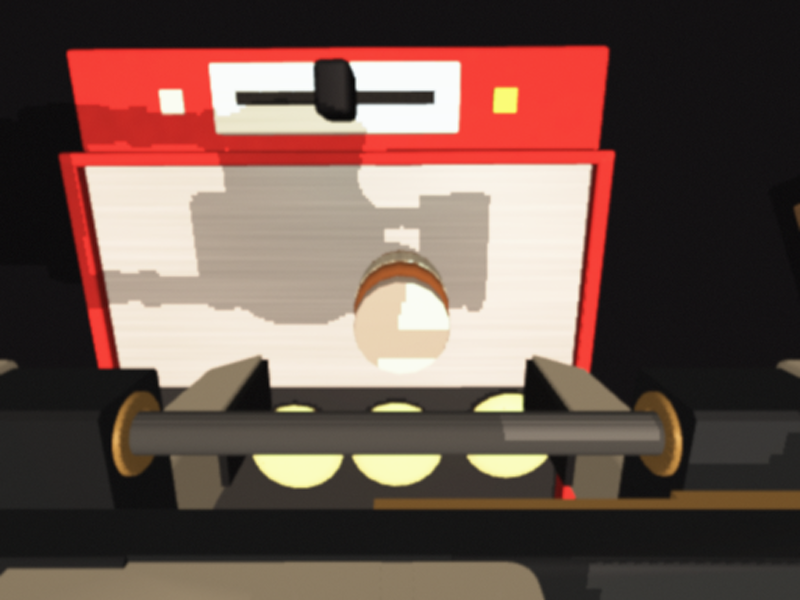

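```bash
python3 - <<'E'
from h import *
s=1.5625
def t(n,px,z):print(n,onz('w2',np.array(px)/s,np.full(len(px),z)).round(1)[:,:2].tolist())
t('cap',[(402,327)],122)
t('step',[(118,388),(580,386)],37)
t('back strip',[(68,51),(607,46)],22)
t('lip outer corners',[(61,155),(614,152)],46)
t('sel top',[(334,74)],76)
E
```

```text
cap [[593.2, 65.6]]
step [[391.8, -9.2], [719.7, -5.5]]
back strip [[386.7, 210.6], [717.9, 213.9]]
lip outer corners [[387.2, 148.7], [719.7, 151.4]]
sel top [[557.4, 188.1]]
```

>>> send_rows:
  moves:
    - [30, 2.5, 2, 0]
    - [30, 0, 0, 0]
    - [30, 0, 0, 0]
    - [28, 0, 0, 0]
    - [0, 0, 0, 0]
    - [0, 0, 0, 0]

```text
time: 4.88
tool_pos: [596.9, 65.1, 74.0]
tcp_rot: [1.596, 1.567, 0.026]
contact_force: [0.0, -0.2, 1.1]
grip_width: 91.7
```

>>> send_rows:
  moves:
    - [0, 0, 0, 0]
    - [0, 0, 0, 0]
    - [0, 0, 0, 0]
    - [0, 0, 0, 0]
    - [0, 0, 0, 0]
    - [0, 0, 0, 0]
  hand: 0

```text
time: 5.62
tool_pos: [595.1, 64.9, 71.7]
tcp_rot: [-1.589, 1.57, 3.123]
contact_force: [-3.3, 0.3, 3.5]
grip_width: 52.7
```

```bash
python3 - <<'E'
from h import *
go((438,402,200),0)
print(get_obs()['contact_force'],get_obs()['grip_width'])
E
```

```text
shift [-128.1 -157.2 -337.1] turn 0.0 now [595.1  64.9  71.7] yaw 0.0 q6 -0.02
[-3.31172866  0.30809682  3.49283014] 52.67059478720419
```

>>> send_rows:
  moves:
    - [-10, 0, 0, 0]
    - [-30, 0, 0, 0]
    - [-30, 0, 0, 0]
    - [-30, 0, 0, 0]
    - [0, -8, -20, 0]
    - [0, -16, -35, 0]
    - [0, -16, -35, 0]
    - [0, -16, -35, 0]

```text
time: 6.62
tool_pos: [537.7, 191.7, 170.4]
tcp_rot: [-1.612, 1.569, 3.1]
contact_force: [0.6, 0.2, -2.6]
grip_width: 52.8
```

>>> send_rows:
  moves:
    - [0, -16, -35, 0]
    - [0, -16, -35, 0]
    - [0, -16, -35, 0]
    - [0, -16, -35, 0]
    - [0, -16, -35, 0]
    - [0, -13, -25, 0]
    - [0, -8, -12, 0]
    - [0, 0, 0, 0]

```text
time: 7.62
tool_pos: [437.4, 402.3, 171.0]
tcp_rot: [-0.921, 1.569, -2.49]
contact_force: [0.3, -0.7, -3.1]
grip_width: 52.9
```

```bash
python3 - <<'E'
from h import *
snap('wrist','w3')
cv2.imwrite('pics/w3b.png',cv2.resize(cv2.imread('pics/w3.png'),(640,480),interpolation=cv2.INTER_CUBIC))
go((438,402,42),0); print(get_obs()['contact_force'],get_obs()['grip_width'])
E
```

```text
shift [ 1.292e+02 -1.000e-01 -5.000e-01] turn 0.0 now [438.1 401.6 171.2] yaw 0.0 q6 0.61
[ 1.42181449  0.13360603 -3.38459218] 52.49430763578814
```

View pics/w3b.png

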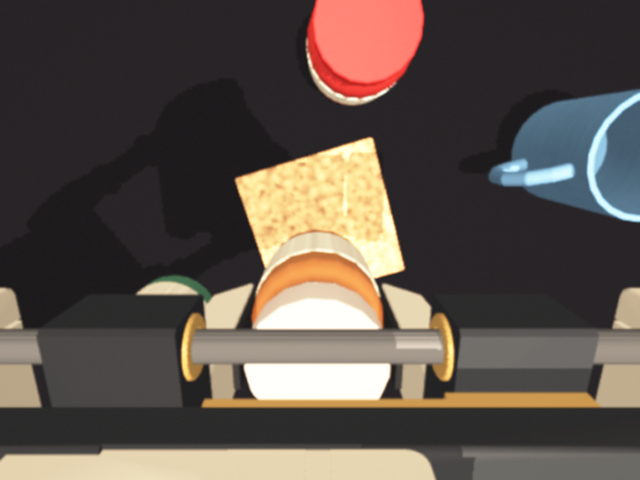

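```bash
python3 - <<'E'
from h import *
p=onz('w3',np.array([(236,179),(373,138),(403,269)])/1.25,[6]*3);print(p.round(1),(p[0]+p[2])/2)
E
```

```text
[[368.9 439.9   6. ]
 [482.9 473.4   6. ]
 [514.7 360.    6. ]] [441.83250608 399.93526913   6.        ]
```

Mat centre is at about (440,401), so I lower straight down.

>>> send_rows:
  moves:
    - [35, 2, 0, 0]
    - [35, 0, 0, 0]
    - [30, 0, 0, 0]
    - [15, 0, 0, 0]
    - [8, 0, 0, 0]
    - [4, 0, 0, 0]
    - [0, 0, 0, 0]

```text
time: 8.55
tool_pos: [440.9, 402.1, 45.4]
tcp_rot: [2.206, 1.57, 0.635]
contact_force: [0.6, 0.3, -2.2]
grip_width: 53.0
```

>>> send_rows:
  moves:
    - [1, 0, 0, 0]
    - [1, 0, 0, 0]
    - [0, 0, 0, 0]

```text
time: 8.93
tool_pos: [440.5, 402.0, 42.9]
tcp_rot: [2.251, 1.57, 0.681]
contact_force: [0.4, 0.5, -2.9]
grip_width: 52.9
```

>>> send_rows:
  moves:
    - [1, 0, 0, 0]
    - [1, 0, 0, 0]
    - [0, 0, 0, 0]
    - [0, 0, 0, 0]

```text
time: 9.43
tool_pos: [440.5, 401.9, 40.8]
tcp_rot: [2.515, 1.571, 0.945]
contact_force: [0.3, -0.1, -1.8]
grip_width: 53.1
```

>>> send_rows:
  moves:
    - [0, 0, 0, 0]
    - [0, 0, 0, 0]
    - [0, 0, 0, 0]
    - [0, 0, 0, 0]
    - [-10, 0, 0, 0]
    - [-35, 0, 0, 0]
    - [-40, 0, 0, 0]
    - [-40, 0, 0, 0]
  hand: 1

```text
time: 10.42
tool_pos: [440.5, 401.8, 167.7]
tcp_rot: [2.199, 1.57, 0.628]
contact_force: [0.3, -0.6, 0.5]
grip_width: 91.7
```

>>> send_rows:
  moves:
    - [0, 14, 25, 0]
    - [0, 18, 34, 0]
    - [0, 18, 34, 0]
    - [0, 18, 34, 0]
    - [0, 18, 34, 0]
    - [0, 18, 34, 0]
    - [0, 13, 19, 0]
    - [0, 0, 0, 0]

```text
time: 11.42
tool_pos: [558.3, 187.0, 166.0]
tcp_rot: [2.101, 1.57, 0.528]
contact_force: [0.6, 0.9, -0.2]
grip_width: 91.7
```

```bash
python3 - <<'E'
from h import *
go((557,189,52),0);snap('top','t4');snap('wrist','w4')
a=cv2.resize(cv2.imread('pics/t4.png')[100:340,100:320],(600,654))[:600]
b=cv2.imread('pics/w4.png');print(proj('w4',[(557,189,76)]))
cv2.imwrite('pics/t4b.png',np.hstack([cv2.resize(a,(400,400)),cv2.resize(b,(400,400))]))
E
```

```text
shift [114.   -1.4  -2. ] turn -0.1 now [558.3 187.  166. ] yaw -0.1 q6 0.19
[[252.76768994 196.34627089]]
```

View pics/t4b.png

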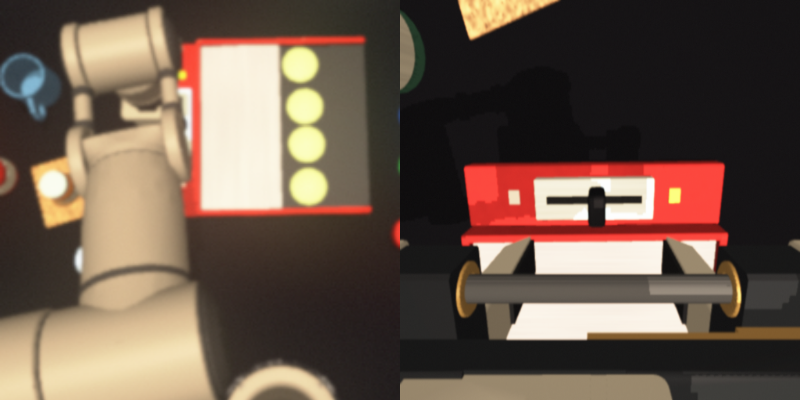

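The jar stands on the mat (55,185 in the left picture) and the selector is under the hand (597,195). I'll grip it and slide it towards yellow.

>>> send_rows:
  moves:
    - [30, -1, -2, 0]
    - [35, 0, 0, 0]
    - [30, 0, 0, 0]
    - [17, 0, 0, 0]
    - [0, 0, 0, 0]

```text
time: 12.15
tool_pos: [555.7, 190.6, 52.9]
tcp_rot: [-1.463, 1.569, -3.033]
contact_force: [0.5, -0.8, -0.5]
grip_width: 91.7
```

>>> send_rows:
  moves:
    - [0, 0, 0, 0]
    - [0, 0, 0, 0]
    - [0, 0, 0, 0]
    - [0, 0, 0, 0]
    - [0, 0, 0, 0]
    - [0, 0, 0, 0]
    - [0, 0, 0, 0]
    - [0, 0, 0, 0]
  hand: 0

```text
time: 13.15
tool_pos: [556.4, 189.9, 53.7]
tcp_rot: [-1.503, 1.571, -3.074]
contact_force: [0.3, -0.3, -0.3]
grip_width: 20.0
```

>>> send_rows:
  moves:
    - [0, 10, 0, 0]
    - [0, 10, 0, 0]
    - [0, 10, 0, 0]
    - [0, 8, 0, 0]
    - [0, 4, 0, 0]
    - [0, 3, 0, 0]
    - [0, 0, 0, 0]

```text
time: 14.02
tool_pos: [601.9, 190.1, 53.7]
tcp_rot: [2.021, 1.57, 0.451]
contact_force: [0.8, 3.1, -2.1]
grip_width: 19.9
```

>>> send_rows:
  moves:
    - [0, 2, 0, 0]
    - [0, 2, 0, 0]
    - [0, 2, 0, 0]
    - [0, 0, 0, 0]

```text
time: 14.52
tool_pos: [602.6, 190.2, 53.6]
tcp_rot: [-1.505, 1.56, -3.075]
contact_force: [-18.1, 3.2, 10.7]
grip_width: 20.2
```

```bash
python3 - <<'E'
from h import *
o=get_obs();print(o['tool_pos'],o['contact_force'])
E
```

```text
[602.55250343 190.17635665  53.61204405] [-18.1219893    3.15654213  10.72943577]
```

>>> send_rows:
  moves:
    - [0, -2, 0, 0]
    - [0, 0, 0, 0]
    - [0, 0, 0, 0]
    - [0, 0, 0, 0]
    - [-30, 0, 0, 0]
    - [-40, 0, 0, 0]
    - [-40, 0, 0, 0]
    - [0, 0, 0, 0]
  hand: 1

```text
time: 15.52
tool_pos: [607.6, 190.1, 167.7]
tcp_rot: [1.749, 1.563, 0.178]
contact_force: [-1.1, -0.1, 0.1]
grip_width: 90.5
```

```bash
python3 - <<'E'
from h import *
snap('wrist','w5');go((430,-400,260),-94)
a=cv2.imread('pics/w5.png')[100:260,100:420];cv2.imwrite('pics/w5b.png',cv2.resize(a,(640,320)))
E
```

```text
shift [ -95.7 -176.   589.8] turn 94.0 now [606.4 189.9 165.2] yaw -0.0 q6 0.18
```

View pics/w5b.png

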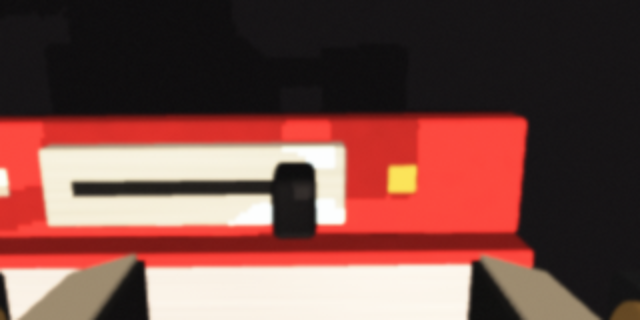

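>>> send_rows:
  moves:
    - [-20, -10, 35, 0]
    - [-35, -10, 35, 0]
    - [-40, -10, 35, 0]
    - [0, -12, 40, 0]
    - [0, -12, 40, 0]
    - [0, -12, 40, 0]
    - [0, -12, 40, 0]
    - [0, -12, 40, 0]

```text
time: 16.58
tool_pos: [514.5, -116.3, 257.2]
tcp_rot: [-1.929, 1.568, 2.783]
contact_force: [-0.1, -0.3, 0.8]
grip_width: 92.0
```

>>> send_rows:
  moves:
    - [0, -12, 40, 0]
    - [0, -12, 40, 0]
    - [0, -12, 40, 0]
    - [0, -12, 40, 0]
    - [0, -12, 40, 0]
    - [0, -12, 40, 0]
    - [0, -12, 35, 0]
    - [0, 0, 0, 0]

```text
time: 17.58
tool_pos: [430.0, -392.0, 256.6]
tcp_rot: [-2.305, 1.568, 2.404]
contact_force: [0.2, 0.1, -0.2]
grip_width: 91.6
```

>>> send_rows:
  moves:
    - [0, 0, 0, 10.4]
    - [0, 0, 0, 10.4]
    - [0, 0, 0, 10.4]
    - [0, 0, 0, 10.4]
    - [0, 0, 0, 10.4]
    - [0, 0, 0, 10.4]
    - [0, 0, 0, 10.4]
    - [0, 0, 0, 10.4]

```text
time: 18.58
tool_pos: [431.8, -388.7, 257.6]
tcp_rot: [-1.159, 1.568, 2.097]
contact_force: [0.3, -0.1, -0.4]
grip_width: 92.1
```

>>> send_rows:
  moves:
    - [0, 0, 0, 10.4]
    - [0, 0, 0, 0]
    - [0, 0, 0, 0]

```text
time: 18.95
tool_pos: [431.7, -389.5, 258.2]
tcp_rot: [-1.018, 1.57, 2.065]
contact_force: [-0.4, -0.6, -0.2]
grip_width: 91.8
```

```bash
python3 - <<'E'
from h import *
snap('wrist','w6');go((430,-400,260),-94)
a=cv2.imread('pics/w6.png');cv2.imwrite('pics/w6b.png',cv2.resize(a,(800,600),interpolation=cv2.INTER_CUBIC))
E
```

```text
shift [-1.7 10.4  1. ] turn 0.6 now [ 431.6 -389.7  258.3] yaw -93.4 q6 0.76
```

View pics/w6b.png

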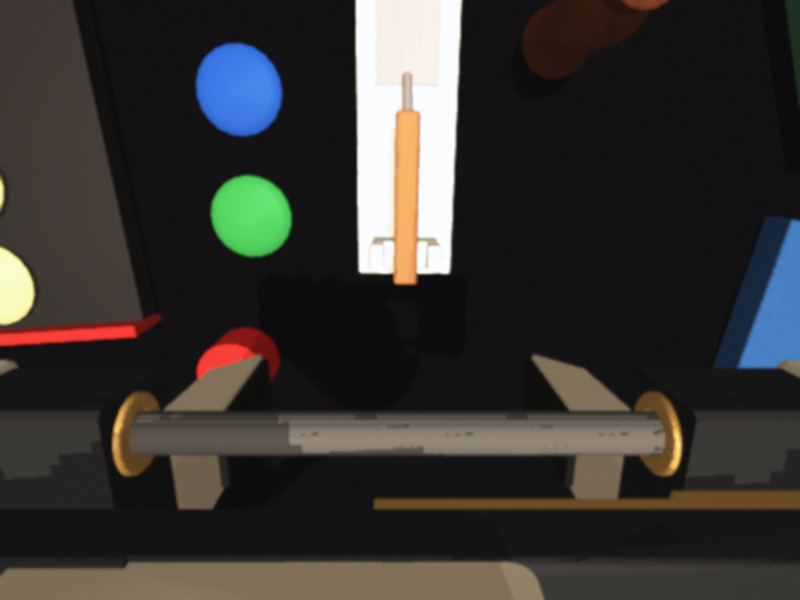

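```bash
python3 - <<'E'
from h import *
s=1.5625
def t(n,px,z):print(n,onz('w6',np.array(px)/s,np.full(len(px),z)).round(1)[:,:2].tolist())
t('handle top front,tail',[(408,112),(405,276)],62)
t('rest corner',[(359,272),(450,272)],6)
t('rest edges',[(358,100),(458,100)],6)
t('timer',[(240,345)],45)
E
```

```text
handle top front,tail [[544.6, -406.0], [428.5, -397.8]]
rest corner [[422.4, -357.8], [417.7, -437.7]]
rest edges [[562.1, -368.2], [557.4, -448.0]]
timer [[374.3, -257.6]]
```

```bash
python3 - <<'E'
from h import *
go((496,-402.7,100),-94)
E
```

```text
shift [158.3   9.3 -65.1] turn 0.6 now [ 431.6 -389.7  258.3] yaw -93.4 q6 0.76
```

>>> send_rows:
  moves:
    - [0, 4.6, -32.5, 0.6]
    - [0, 4, -33, 0]
    - [30, 0, 0, 0]
    - [40, 0, 0, 0]
    - [40, 0, 0, 0]
    - [40, 0, 0, 0]
    - [0, 0, 0, 0]

```text
time: 19.88
tool_pos: [494.8, -401.5, 105.4]
tcp_rot: [-0.745, 1.563, 2.325]
contact_force: [-0.6, 0.5, 0.5]
grip_width: 91.6
```

```bash
python3 - <<'E'
from h import *
go((496,-402.7,32),-94)
E
```

```text
shift [73.4  1.5 -1.7] turn -0.1 now [ 494.8 -401.5  105.4] yaw -94.1 q6 0.84
```

>>> send_rows:
  moves:
    - [30, 1, -1, 0]
    - [30, 0, 0, 0]
    - [13, 0, 0, 0]
    - [0, 0, 0, 0]
    - [0, 0, 0, 0]

```text
time: 20.5
tool_pos: [498.1, -405.0, 37.5]
tcp_rot: [2.451, 1.568, -0.764]
contact_force: [0.2, -0.0, 0.1]
grip_width: 92.3
```

>>> send_rows:
  moves:
    - [0, 0, 0, 0]
    - [0, 0, 0, 0]
    - [0, 0, 0, 0]
    - [0, 0, 0, 0]
    - [0, 0, 0, 0]
    - [0, 0, 0, 0]
    - [0, 0, 0, 0]
    - [0, 0, 0, 0]
  hand: 0

```text
time: 21.5
tool_pos: [497.2, -404.1, 35.7]
tcp_rot: [-1.398, 1.571, 1.67]
contact_force: [-1.0, 0.2, -0.5]
grip_width: 17.5
```

```bash
python3 - <<'E'
from h import *
go((437.5,-270,120),0);o=get_obs();print(o['contact_force'],o['grip_width'],o['joint_positions'])
E
```

```text
shift [ -84.3 -129.4   69.4] turn -94.2 now [ 497.2 -404.1   35.7] yaw -94.2 q6 0.84
[-1.00819939  0.2112742  -0.47071457] 17.51731862136274 [-8.02020877e-01  7.39327725e-01  1.39876630e+00  2.05320286e-04
  1.00371748e+00  8.41880690e-01]
```

>>> send_rows:
  moves:
    - [-10, 0, 0, 0]
    - [-30, 0, 0, 0]
    - [-30, 0, 0, 0]
    - [-30, 0, 0, 0]
    - [0, 0, 0, -10.5]
    - [0, 0, 0, -10.5]
    - [0, 0, 0, -10.5]
    - [0, 0, 0, -10.5]

```text
time: 22.5
tool_pos: [497.2, -404.3, 136.3]
tcp_rot: [1.81, 1.57, -0.666]
contact_force: [-0.2, 0.3, -1.5]
grip_width: 17.8
```

>>> send_rows:
  moves:
    - [0, 0, 0, -10.5]
    - [0, 0, 0, -10.5]
    - [0, 0, 0, -10.5]
    - [0, 0, 0, -10.5]
    - [0, 0, 0, -10.5]
    - [0, -20, -50, 0]
    - [0, -20, -50, 0]
    - [0, -19, -50, 0]

```text
time: 23.5
tool_pos: [436.7, -253.2, 136.2]
tcp_rot: [1.117, 1.57, -0.449]
contact_force: [0.4, 0.5, -0.8]
grip_width: 17.8
```

>>> send_rows:
  moves:
    - [0, 0, 0, 0]
    - [0, 0, 0, 0]

```text
time: 23.75
tool_pos: [438.2, -255.3, 136.7]
tcp_rot: [0.835, 1.568, -0.73]
contact_force: [1.2, -0.7, -1.1]
grip_width: 17.9
```

```bash
python3 - <<'E'
from h import *
go((437.5,-254,100),0.5);o=get_obs();print(o['contact_force'],o['grip_width'])
snap('wrist','w7');snap('scene','s7');tp=o['tool_pos']
tip=tp+[0,139.5,-28.7];print(tip,proj('s7',[tip]))
a=cv2.imread('pics/s7.png')[120:310,150:350];b=cv2.imread('pics/w7.png')
cv2.imwrite('pics/w7b.png',np.hstack([cv2.resize(a,(420,400),interpolation=cv2.INTER_CUBIC),cv2.resize(b,(380,400))]))
E
```

```text
shift [36.7 -0.8 -1.3] turn -0.2 now [ 438.2 -255.3  136.7] yaw 0.3 q6 -0.68
[ 1.15263765 -0.67390548 -1.05514321] 17.859572909768584
[ 438.22308256 -115.75997133  107.9754211 ] [[214.51173299 197.45123519]]
```

View pics/w7b.png

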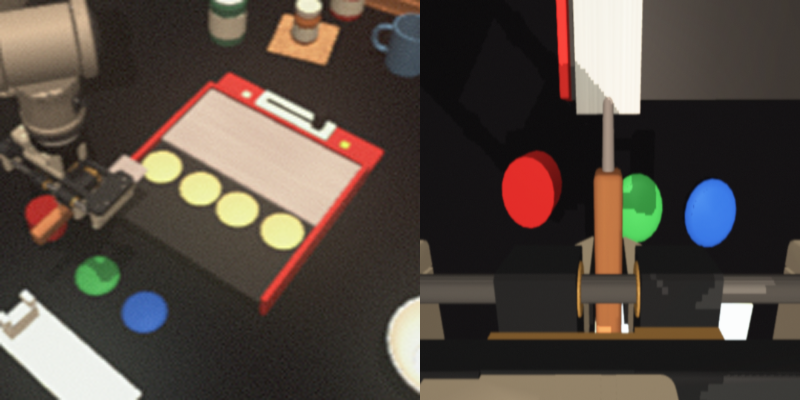

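>>> send_rows:
  moves:
    - [20, 0, 0, 0]
    - [25, 0, 0, 0]
    - [20, 0, 0, 0]
    - [8, 0, 0, 0]
    - [0, 0, 0, 0]
    - [0, 0, 0, 0]

```text
time: 24.6
tool_pos: [438.0, -255.1, 63.4]
tcp_rot: [0.934, 1.569, -0.632]
contact_force: [0.8, 0.5, -1.1]
grip_width: 18.0
```

>>> send_rows:
  moves:
    - [1, 0, 0, 0]
    - [0, 0, 0, 0]
    - [0, 0, 0, 0]

```text
time: 24.98
tool_pos: [437.5, -254.6, 61.9]
tcp_rot: [1.094, 1.57, -0.471]
contact_force: [-0.5, 0.3, -1.6]
grip_width: 17.7
```

>>> send_rows:
  moves:
    - [1, 0, 0, 0]
    - [0, 0, 0, 0]
    - [0, 0, 0, 0]

```text
time: 25.35
tool_pos: [437.4, -254.5, 60.7]
tcp_rot: [-3.117, 1.571, 1.601]
contact_force: [-0.3, -0.8, -1.4]
grip_width: 17.9
```

>>> send_rows:
  moves:
    - [1, 0, 0, 0]
    - [0, 0, 0, 0]
    - [0, 0, 0, 0]

```text
time: 25.72
tool_pos: [437.5, -254.5, 59.7]
tcp_rot: [3.025, 1.571, 1.46]
contact_force: [-0.5, -0.2, -2.0]
grip_width: 17.6
```

>>> send_rows:
  moves:
    - [1, 0, 0, 0]
    - [0, 0, 0, 0]
    - [0, 0, 0, 0]

```text
time: 26.1
tool_pos: [437.6, -254.8, 59.0]
tcp_rot: [0.775, 1.57, -0.791]
contact_force: [-1.2, -1.2, 2.6]
grip_width: 17.4
```

>>> send_rows:
  moves:
    - [1, 0, 0, 0]
    - [0, 0, 0, 0]
    - [0, 0, 0, 0]

```text
time: 26.48
tool_pos: [437.7, -254.8, 57.8]
tcp_rot: [1.028, 1.57, -0.537]
contact_force: [0.5, -2.0, 3.9]
grip_width: 17.7
```

>>> send_rows:
  moves:
    - [-1, 0, -6, 0]
    - [0, 0, -8, 0]
    - [0, 0, -8, 0]
    - [0, 0, -6, 0]
    - [0, 0, -5, 0]
    - [0, 0, -4, 0]
    - [0, 0, 0, 0]

```text
time: 27.35
tool_pos: [437.2, -217.2, 58.6]
tcp_rot: [-2.518, 1.57, 2.2]
contact_force: [0.0, -0.7, -1.1]
grip_width: 17.9
```

>>> send_rows:
  moves:
    - [0, 0, -4, 0]
    - [0, 0, -4, 0]
    - [0, 0, -4, 0]
    - [0, 0, -3, 0]
    - [0, 0, -3, 0]
    - [0, 0, 0, 0]

```text
time: 28.1
tool_pos: [437.1, -199.2, 58.7]
tcp_rot: [-2.817, 1.571, 1.901]
contact_force: [-0.4, 0.2, -2.2]
grip_width: 17.6
```

```bash
python3 - <<'E'
from h import *
go((437.5,-198.6,59),0.5);o=get_obs();print(o['contact_force'],o['grip_width'])
snap('scene','s8')
a=cv2.imread('pics/s8.png')[170:260,180:330];cv2.imwrite('pics/s8b.png',cv2.resize(a,(750,450),interpolation=cv2.INTER_CUBIC))
E
```

```text
shift [-0.3  0.4 -0.6] turn -0.2 now [ 437.1 -199.2   58.7] yaw 0.3 q6 -0.59
[-0.44973445  0.18779105 -2.21908315] 17.62444005415851
```

View pics/s8b.png

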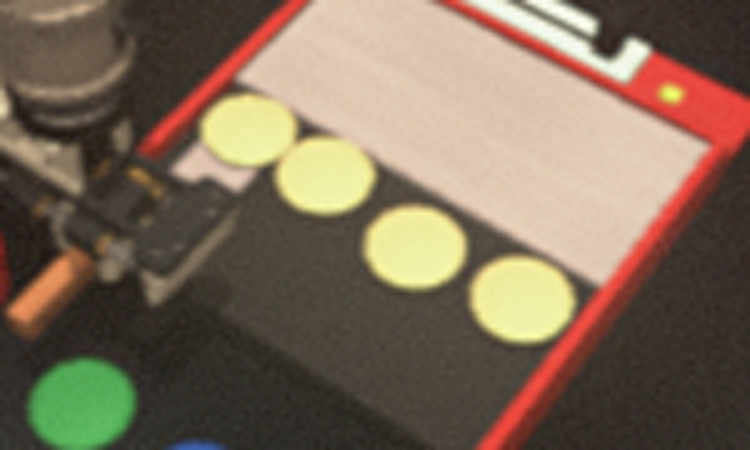

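```bash
python3 - <<'E'
from h import *
px=np.array([(250,130),(325,175),(415,248),(521,299)])/5+[180,170]
print(onz('s8',px,[43,42,42,42]).round(1));px0=np.array([(353,311),(383,327),(410,342),(444,358)])/1.5625
print(onz('scene0',px0,[42]*4).round(1))
E
```

```text
[[440.7 -39.2  43. ]
 [507.6 -39.3  42. ]
 [594.1 -53.1  42. ]
 [674.4 -45.1  42. ]]
[[437.2 -58.2  42. ]
 [519.2 -54.1  42. ]
 [590.8 -51.8  42. ]
 [672.8 -42.9  42. ]]
```

>>> send_rows:
  moves:
    - [-4.5, 0, -1.7, 0]
    - [-4.5, 0, -1.7, 0]
    - [-5.4, 0, -2, 0]
    - [-5.4, 0, -2.1, 0]
    - [-4.8, 0, -2.7, 0]
    - [-4.7, 0, -2.7, 0]
    - [-4, 0, -3.7, 0]
    - [-3.9, 0, -3.8, 0]

```text
time: 29.15
tool_pos: [437.0, -178.8, 96.1]
tcp_rot: [-3.123, 1.571, 1.595]
contact_force: [0.7, -0.4, -1.6]
grip_width: 17.9
```

```bash
python3 - <<'E'
from h import *
o=get_obs();print(o['tool_pos'],o['contact_force'],o['grip_width'])
snap('scene','s9')
a=cv2.imread('pics/s9.png')[150:240,180:330];cv2.imwrite('pics/s9b.png',cv2.resize(a,(750,450),interpolation=cv2.INTER_CUBIC))
E
```

```text
[ 437.00226912 -178.83692413   96.14672104] [ 0.67611664 -0.39698235 -1.59226536] 17.883928743979993
```

View pics/s9b.png

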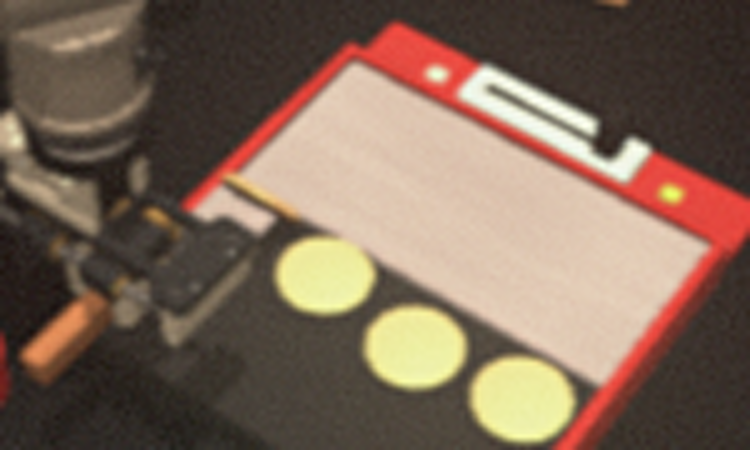

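>>> send_rows:
  moves:
    - [-2.6, 0, -4.4, 0]
    - [-2.5, 0, -4.4, 0]
    - [-1.2, 0, -5, 0]
    - [-1.2, 0, -5, 0]
    - [-0.5, 0, -5, 0]
    - [-0.5, 0, -5, 0]
    - [0, 0, -6, 0]
    - [0, 0, -6, 0]

```text
time: 30.2
tool_pos: [436.8, -137.9, 104.4]
tcp_rot: [-2.79, 1.571, 1.927]
contact_force: [-0.2, -0.0, -1.1]
grip_width: 17.7
```

>>> send_rows:
  moves:
    - [0, 0, -3, 0]
    - [0, 0, 0, 0]
    - [0, 0, 0, 0]
    - [0, 0, 12, 0]
    - [0, 0, 15, 0]
    - [0, 0, 15, 0]
    - [0, 0, 15, 0]
    - [0, 0, 0, 0]

```text
time: 31.2
tool_pos: [437.1, -193.7, 104.3]
tcp_rot: [1.15, 1.571, -0.418]
contact_force: [0.2, 0.1, -0.7]
grip_width: 17.8
```

```bash
cat >> h.py <<'E'
def blobs(f):
    im=cv2.imread(f'pics/{f}.png');hsv=cv2.cvtColor(im,cv2.COLOR_BGR2HSV)
    for n,lo,hi,z in(('pale',(22,80,110),(38,255,255),42),('brown',(3,60,25),(20,255,190),49)):
        m=cv2.morphologyEx(cv2.inRange(hsv,lo,hi),cv2.MORPH_OPEN,np.ones((3,3)))
        k,_,st,c=cv2.connectedComponentsWithStats(m)
        for i in range(1,k):
            p=onz(f,[c[i]],[z])[0]
            if st[i,4]>30 and 380<p[0]<730 and -180<p[1]<160:print(n,p.round(0)[:2],st[i])
E
python3 - <<'E'
from h import *
o=get_obs();print(o['tool_pos'],o['contact_force'],o['grip_width'])
snap('scene','s10');snap('top','t10');blobs('s10');print();blobs('t10')
a=cv2.imread('pics/s10.png')[150:240,180:330];cv2.imwrite('pics/s10b.png',cv2.resize(a,(750,450),interpolation=cv2.INTER_CUBIC))
E
```

```text
[ 437.11041679 -193.72884597  104.33024709] [ 0.20312564  0.07533218 -0.66979718] 17.843789411472706
pale [501. -38.] [235 198  20  15 202]
pale [588. -48.] [252 211  22  16 222]
pale [667. -40.] [274 221  21  16 215]
brown [437.   3.] [226 180  21  16 257]

pale [673. -43.] [255 126  21  20 200]
pale [593. -51.] [257 148  22  21 182]
pale [514. -48.] [255 173  20  19 115]
brown [ 714. -123.] [271 118  32   9 182]
brown [651. -93.] [276 133   8  15  75]
brown [624. -16.] [255 144   7   9  47]
brown [549. -96.] [268 150  27  41 405]
brown [550. -18.] [255 164  10  10  63]
```

View pics/s10b.png

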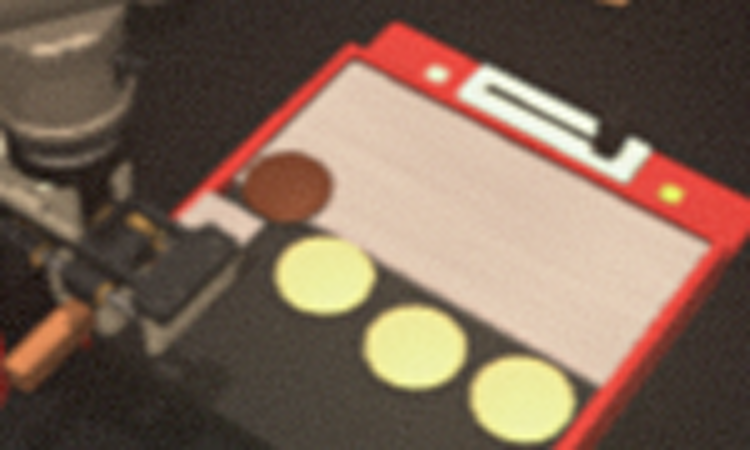

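Brown side up, overhung on the step (crop 288,187). Now I slide it onto the plate.

>>> send_rows:
  moves:
    - [15, 0, 0, 0]
    - [15, 0, 0, 0]
    - [3, 0, 0, 0]
    - [0, 0, 0, 0]
    - [0, 0, 0, 0]

```text
time: 31.92
tool_pos: [437.5, -192.4, 72.0]
tcp_rot: [1.091, 1.57, -0.474]
contact_force: [0.7, -0.0, -0.9]
grip_width: 17.6
```

>>> send_rows:
  moves:
    - [0, 0, -9, 0]
    - [0, 0, -9, 0]
    - [0, 0, -7, 0]
    - [0, 0, -8, 0]
    - [0, 0, -8, 0]
    - [0, 0, -8, 0]
    - [0, 0, -8, 0]
    - [0, 0, -8, 0]

```text
time: 32.92
tool_pos: [436.8, -126.8, 71.4]
tcp_rot: [2.507, 1.571, 0.941]
contact_force: [-0.3, -0.5, -1.0]
grip_width: 17.6
```

>>> send_rows:
  moves:
    - [0, 0, -6, 0]
    - [0, 0, -2, 0]
    - [0, 0, 0, 0]
    - [0, 0, 10, 0]
    - [0, 0, 0, 0]

```text
time: 33.55
tool_pos: [437.0, -130.4, 71.4]
tcp_rot: [1.031, 1.57, -0.535]
contact_force: [-0.2, 0.8, -0.2]
grip_width: 17.7
```

```bash
python3 - <<'E'
from h import *
o=get_obs();print(o['tool_pos'],o['contact_force'],o['grip_width'])
snap('scene','s11');blobs('s11')
E
```

```text
[ 436.97826679 -130.35947599   71.4335562 ] [-0.2177772   0.80343035 -0.16552675] 17.746954342178114
pale [502. -38.] [235 197  20  16 207]
pale [586. -48.] [252 211  22  15 211]
pale [670. -40.] [274 221  21  17 236]
brown [437.  53.] [236 173  19  14 222]
brown [408. -41.] [218 186   9  12  62]
```

>>> send_rows:
  moves:
    - [0, 0, 25, 0]
    - [0, 0, 35, 0]
    - [0, 0, 35, 0]
    - [0, 0, 15, 0]
    - [0, 20, 0, 0]
    - [0, 27, 0, 0]
    - [0, 20, 0, 0]
    - [0, 0, 0, 0]

```text
time: 34.6
tool_pos: [505.1, -238.4, 71.1]
tcp_rot: [3.002, 1.57, 1.438]
contact_force: [-0.5, 0.0, -2.4]
grip_width: 17.7
```

>>> send_rows:
  moves:
    - [6, 0, 0, 0]
    - [4, 0, 0, 0]
    - [0, 0, 0, 0]
    - [0, 0, 0, 0]

```text
time: 35.1
tool_pos: [504.2, -239.1, 61.5]
tcp_rot: [1.998, 1.571, 0.432]
contact_force: [0.2, 0.5, -0.5]
grip_width: 17.8
```

>>> send_rows:
  moves:
    - [1.5, 0, 0, 0]
    - [0, 0, 0, 0]
    - [0, 0, 0, 0]

```text
time: 35.48
tool_pos: [504.4, -239.0, 59.9]
tcp_rot: [2.076, 1.571, 0.511]
contact_force: [-0.5, -0.7, -1.3]
grip_width: 18.0
```

```bash
python3 - <<'E'
from h import *
go((504.5,-198.5,59),0.5);snap('scene','s12');blobs('s12')
E
```

```text
shift [  0.9   0.3 -40.5] turn -0.2 now [ 504.4 -239.    59.9] yaw 0.3 q6 -0.59
pale [500. -38.] [235 198  20  15 191]
pale [588. -49.] [253 211  21  16 225]
pale [668. -40.] [274 221  21  16 219]
brown [437.  53.] [236 173  19  14 222]
brown [406. -39.] [218 186  10  10  36]
brown [432. -37.] [225 190   8   8  37]
brown [ 488. -166.] [213 222   9   8  43]
```

>>> send_rows:
  moves:
    - [1.2, 0, -6, 0]
    - [0, 0, -6, 0]
    - [0, 0, -5, 0]
    - [0, 0, -5, 0]
    - [0, 0, -5, 0]
    - [0, 0, -5, 0]
    - [0, 0, -4, 0]
    - [0, 0, -4, 0]

```text
time: 36.52
tool_pos: [504.1, -198.8, 58.7]
tcp_rot: [2.669, 1.571, 1.103]
contact_force: [0.3, -0.3, -1.4]
grip_width: 17.7
```

>>> send_rows:
  moves:
    - [0, 0, 0, 0]
    - [0, 0, 0, 0]

```text
time: 36.78
tool_pos: [504.2, -199.0, 58.7]
tcp_rot: [2.721, 1.571, 1.156]
contact_force: [-0.2, 0.7, -0.6]
grip_width: 17.6
```

```bash
python3 - <<'E'
from h import *
go((504.5,-198.5,58.7),0.5);snap('scene','s13');blobs('s13');print(get_obs()['contact_force'])
E
```

```text
shift [-0.   0.3 -0.5] turn -0.2 now [ 504.2 -199.    58.7] yaw 0.3 q6 -0.52
pale [502. -36.] [235 197  20  15 203]
pale [588. -48.] [253 211  21  16 213]
pale [669. -41.] [274 221  21  17 231]
brown [437.  53.] [236 173  19  14 222]
brown [ 487. -121.] [222 213   8   8  40]
brown [ 553. -168.] [226 229  14  12  60]
[-0.39373534  0.93011786 -0.79370668]
```

>>> send_rows:
  moves:
    - [-4.5, 0, -1.7, 0]
    - [-4.5, 0, -1.7, 0]
    - [-5.4, 0, -2, 0]
    - [-5.4, 0, -2.1, 0]
    - [-4.8, 0, -2.7, 0]
    - [-4.7, 0, -2.7, 0]
    - [-4, 0, -3.7, 0]
    - [-3.9, 0, -3.8, 0]

```text
time: 37.83
tool_pos: [504.0, -178.3, 96.2]
tcp_rot: [3.077, 1.571, 1.512]
contact_force: [-0.4, -0.4, -0.9]
grip_width: 17.8
```

>>> send_rows:
  moves:
    - [-2.6, 0, -4.4, 0]
    - [-2.5, 0, -4.4, 0]
    - [-1.2, 0, -5, 0]
    - [-1.2, 0, -5, 0]
    - [-0.5, 0, -5, 0]
    - [-0.5, 0, -5, 0]
    - [0, 0, -6, 0]
    - [0, 0, -6, 0]

```text
time: 38.83
tool_pos: [503.8, -137.3, 104.4]
tcp_rot: [-2.79, 1.571, 1.928]
contact_force: [0.2, 0.1, -0.3]
grip_width: 17.7
```

>>> send_rows:
  moves:
    - [0, 0, -3, 0]
    - [0, 0, 0, 0]
    - [0, 0, 0, 0]
    - [0, 0, 12, 0]
    - [0, 0, 15, 0]
    - [0, 0, 15, 0]
    - [0, 0, 15, 0]
    - [0, 0, 0, 0]

```text
time: 39.83
tool_pos: [504.1, -193.3, 104.3]
tcp_rot: [1.126, 1.571, -0.442]
contact_force: [0.2, -0.8, -0.7]
grip_width: 18.0
```

```bash
python3 - <<'E'
from h import *
o=get_obs();print(o['tool_pos'],o['contact_force'])
snap('scene','s14');blobs('s14')
E
```

```text
[ 504.06168113 -193.25841262  104.30581385] [ 0.24901598 -0.76326138 -0.71839465]
pale [587. -49.] [253 211  21  17 216]
pale [668. -39.] [274 221  21  16 208]
brown [437.  53.] [236 173  19  14 221]
brown [507.   2.] [242 189  20  16 250]
brown [ 530. -125.] [226 214  19  17  99]
```

>>> send_rows:
  moves:
    - [15, 0, 0, 0]
    - [15, 0, 0, 0]
    - [3, 0, 0, 0]
    - [0, 0, 0, 0]
    - [0, 0, 0, 0]

```text
time: 40.5
tool_pos: [504.4, -191.8, 71.7]
tcp_rot: [1.185, 1.57, -0.381]
contact_force: [0.4, 0.2, -2.1]
grip_width: 17.7
```

>>> send_rows:
  moves:
    - [0, 0, -9, 0]
    - [0, 0, -9, 0]
    - [0, 0, -7, 0]
    - [0, 0, -8, 0]
    - [0, 0, -8, 0]
    - [0, 0, -8, 0]
    - [0, 0, -8, 0]
    - [0, 0, -5, 0]

```text
time: 41.5
tool_pos: [503.8, -129.2, 71.4]
tcp_rot: [-2.819, 1.571, 1.899]
contact_force: [-0.1, -0.5, -1.4]
grip_width: 17.7
```

>>> send_rows:
  moves:
    - [0, 0, 0, 0]
    - [0, 0, 25, 0]
    - [0, 0, 35, 0]
    - [0, 0, 35, 0]
    - [0, 0, 12, 0]
    - [0, 0, 0, 0]

```text
time: 42.25
tool_pos: [504.1, -237.0, 71.2]
tcp_rot: [-2.657, 1.57, 2.06]
contact_force: [0.4, 0.8, -1.2]
grip_width: 17.8
```

```bash
python3 - <<'E'
from h import *
go((591,-238,71.5),0.5)
snap('scene','s15');blobs('s15')
E
```

```text
shift [-0.4 86.9  1.3] turn -0.3 now [ 504.1 -237.    71.2] yaw 0.2 q6 -0.58
pale [587. -48.] [253 211  21  16 214]
pale [668. -41.] [274 221  21  17 226]
brown [472.  48.] [236 173  32  24 444]
brown [ 480. -157.] [213 219   9   8  43]
```

>>> send_rows:
  moves:
    - [0, 25, 0, 0]
    - [0, 30, 0, 0]
    - [0, 31, 0, 0]
    - [0, 0, 0, 0]
    - [7, 0, 0, 0]
    - [4, 0, 0, 0]
    - [0, 0, 0, 0]
    - [0, 0, 0, 0]

```text
time: 43.3
tool_pos: [590.2, -236.5, 60.6]
tcp_rot: [1.461, 1.571, -0.105]
contact_force: [-0.4, -0.3, -1.8]
grip_width: 17.7
```

```bash
python3 - <<'E'
from h import *
go((590.5,-197.5,58.7),0.5);snap('scene','s16');blobs('s16');print(get_obs()['contact_force'])
E
```

```text
shift [  1.9   0.5 -39. ] turn -0.2 now [ 590.2 -236.5   60.6] yaw 0.3 q6 -0.51
pale [588. -50.] [252 211  22  16 233]
pale [669. -41.] [274 221  21  16 227]
brown [417. -43.] [ 185  143   83  100 3004]
brown [ 583. -163.] [236 236   9   8  43]
[-0.29629009  0.52825289 -1.79266912]
```

>>> send_rows:
  moves:
    - [1.8, 0, 0, 0]
    - [0, 0, -6, 0]
    - [0, 0, -6, 0]
    - [0, 0, -6, 0]
    - [0, 0, -6, 0]
    - [0, 0, -5, 0]
    - [0, 0, -5, 0]
    - [0, 0, -5, 0]

```text
time: 44.35
tool_pos: [590.2, -197.0, 58.6]
tcp_rot: [2.265, 1.571, 0.7]
contact_force: [-0.3, -0.9, -0.5]
grip_width: 17.9
```

>>> send_rows:
  moves:
    - [0, 0, 0, 0]
    - [0, 0, 0, 0]

```text
time: 44.6
tool_pos: [590.1, -197.3, 58.6]
tcp_rot: [-2.833, 1.571, 1.885]
contact_force: [0.1, 0.8, -1.8]
grip_width: 17.9
```

```bash
python3 - <<'E'
from h import *
go((590.5,-197.5,58.7),0.5);snap('scene','s17');blobs('s17');print(get_obs()['contact_force'])
E
```

```text
shift [-0.1  0.4  0.2] turn -0.2 now [ 590.1 -197.3   58.6] yaw 0.3 q6 -0.45
pale [589. -36.] [255 209  21  15 216]
pale [668. -41.] [274 221  21  17 237]
brown [459. -27.] [ 205  150   63  112 2519]
brown [ 582. -120.] [245 227   8   7  37]
[ 0.46671444  1.22373549 -1.41220163]
```

Centre (589,−36) matches the previous seated position, so I flip.

>>> send_rows:
  moves:
    - [-4.5, 0, -1.7, 0]
    - [-4.5, 0, -1.7, 0]
    - [-5.4, 0, -2, 0]
    - [-5.4, 0, -2.1, 0]
    - [-4.8, 0, -2.7, 0]
    - [-4.7, 0, -2.7, 0]
    - [-4, 0, -3.7, 0]
    - [-3.9, 0, -3.8, 0]

```text
time: 45.65
tool_pos: [590.0, -176.6, 96.1]
tcp_rot: [2.906, 1.571, 1.34]
contact_force: [-0.4, -0.3, -2.1]
grip_width: 17.7
```

>>> send_rows:
  moves:
    - [-2.6, 0, -4.4, 0]
    - [-2.5, 0, -4.4, 0]
    - [-1.2, 0, -5, 0]
    - [-1.2, 0, -5, 0]
    - [-0.5, 0, -5, 0]
    - [-0.5, 0, -5, 0]
    - [0, 0, -6, 0]
    - [0, 0, -6, 0]

```text
time: 46.65
tool_pos: [589.8, -135.7, 104.3]
tcp_rot: [-2.941, 1.571, 1.777]
contact_force: [0.4, 0.3, -1.3]
grip_width: 17.8
```

>>> send_rows:
  moves:
    - [0, 0, -3, 0]
    - [0, 0, 0, 0]
    - [0, 0, 0, 0]
    - [0, 0, 12, 0]
    - [0, 0, 15, 0]
    - [0, 0, 15, 0]
    - [0, 0, 15, 0]
    - [0, 0, 0, 0]

```text
time: 47.65
tool_pos: [590.0, -191.7, 104.2]
tcp_rot: [1.226, 1.571, -0.342]
contact_force: [-0.3, 0.4, -1.5]
grip_width: 17.7
```

```bash
python3 - <<'E'
from h import *
o=get_obs();print(o['tool_pos'],o['contact_force'])
snap('scene','s18');blobs('s18')
E
```

```text
[ 589.98968166 -191.7459871   104.19061137] [-0.27253107  0.41516272 -1.46409402]
pale [670. -41.] [274 221  21  17 241]
brown [404.  74.] [ 204  127   65   86 2480]
brown [591.   4.] [261 199  21  17 265]
brown [ 521. -139.] [213 202  32  52 542]
brown [ 427. -153.] [201 210  10   9  56]
brown [560. -83.] [246 216   8   8  40]
```

>>> send_rows:
  moves:
    - [15, 0, 0, 0]
    - [15, 0, 0, 0]
    - [3, 0, 0, 0]
    - [0, 0, 0, 0]
    - [0, 0, 0, 0]

```text
time: 48.32
tool_pos: [590.4, -190.1, 71.7]
tcp_rot: [1.278, 1.57, -0.288]
contact_force: [-0.4, 0.4, -2.0]
grip_width: 17.9
```

>>> send_rows:
  moves:
    - [0, 0, -9, 0]
    - [0, 0, -9, 0]
    - [0, 0, -7, 0]
    - [0, 0, -8, 0]
    - [0, 0, -8, 0]
    - [0, 0, -8, 0]
    - [0, 0, -8, 0]
    - [0, 0, -5, 0]

```text
time: 49.32
tool_pos: [589.8, -127.5, 71.3]
tcp_rot: [-2.881, 1.571, 1.837]
contact_force: [-0.0, -0.1, -0.5]
grip_width: 17.7
```

>>> send_rows:
  moves:
    - [0, 0, 0, 0]
    - [0, 0, 25, 0]
    - [0, 0, 35, 0]
    - [0, 0, 35, 0]
    - [0, 0, 9, 0]
    - [0, 0, 0, 0]

```text
time: 50.08
tool_pos: [590.1, -232.3, 71.0]
tcp_rot: [-2.63, 1.57, 2.086]
contact_force: [-0.0, 0.5, -1.3]
grip_width: 17.7
```

```bash
python3 - <<'E'
from h import *
go((671,-234,71.5),0.5)
snap('scene','s19');blobs('s19')
E
```

```text
shift [-0.5 80.9  2.1] turn -0.3 now [ 590.1 -232.3   71. ] yaw 0.2 q6 -0.5
pale [670. -42.] [274 221  21  17 245]
brown [408. -14.] [ 187  141   81   82 2542]
brown [591.  44.] [269 193  19  15 240]
brown [ 577. -152.] [237 233   9   7  41]
```

>>> send_rows:
  moves:
    - [0, 25, 0, 0]
    - [0, 30, 0, 0]
    - [0, 26, 0, 0]
    - [0, 0, 0, 0]
    - [7, 0, 0, 0]
    - [4, 0, 0, 0]
    - [0, 0, 0, 0]
    - [0, 0, 0, 0]

```text
time: 51.12
tool_pos: [671.2, -231.9, 60.5]
tcp_rot: [1.613, 1.571, 0.047]
contact_force: [-0.4, -0.9, -1.7]
grip_width: 18.0
```

```bash
python3 - <<'E'
from h import *
go((671,-196.5,58.7),0.5);snap('scene','s20');blobs('s20');print(get_obs()['contact_force'])
E
```

```text
shift [  1.8  -0.  -35.4] turn -0.2 now [ 671.2 -231.9   60.5] yaw 0.3 q6 -0.45
pale [669. -40.] [274 221  21  16 227]
brown [ 672. -157.] [261 249   8   7  35]
[-0.28188857 -0.43434263 -1.52379876]
```

>>> send_rows:
  moves:
    - [1.8, 0, 0, 0]
    - [0, 0, -6, 0]
    - [0, 0, -6, 0]
    - [0, 0, -6, 0]
    - [0, 0, -6, 0]
    - [0, 0, -6, 0]
    - [0, 0, -5, 0]
    - [0, 0, 0, 0]

```text
time: 52.18
tool_pos: [671.2, -196.0, 58.5]
tcp_rot: [-2.905, 1.57, 1.813]
contact_force: [0.7, 0.6, -0.3]
grip_width: 18.1
```

```bash
python3 - <<'E'
from h import *
go((671,-196.5,58.7),0.5);snap('scene','s21');blobs('s21');print(get_obs()['contact_force'])
E
```

```text
shift [-0.2 -0.2  0.5] turn -0.2 now [ 671.2 -196.    58.5] yaw 0.3 q6 -0.4
pale [672. -35.] [275 221  21  16 226]
brown [545.   9.] [ 231  165   61   68 2050]
brown [ 611. -144.] [239 230  27  20 240]
brown [ 674. -119.] [268 241   8   7  37]
[-0.75191679  0.88640461 -0.95811933]
```

>>> send_rows:
  moves:
    - [-4.5, 0, -1.7, 0]
    - [-4.5, 0, -1.7, 0]
    - [-5.4, 0, -2, 0]
    - [-5.4, 0, -2.1, 0]
    - [-4.8, 0, -2.7, 0]
    - [-4.7, 0, -2.7, 0]
    - [-4, 0, -3.7, 0]
    - [-3.9, 0, -3.8, 0]

```text
time: 53.22
tool_pos: [671.0, -176.0, 96.0]
tcp_rot: [2.722, 1.571, 1.157]
contact_force: [0.5, -0.7, -0.7]
grip_width: 18.0
```

>>> send_rows:
  moves:
    - [-2.6, 0, -4.4, 0]
    - [-2.5, 0, -4.4, 0]
    - [-1.2, 0, -5, 0]
    - [-1.2, 0, -5, 0]
    - [-0.5, 0, -5, 0]
    - [-0.5, 0, -5, 0]
    - [0, 0, -6, 0]
    - [0, 0, -6, 0]

```text
time: 54.22
tool_pos: [670.8, -135.0, 104.2]
tcp_rot: [-2.933, 1.571, 1.784]
contact_force: [0.5, -0.2, -1.0]
grip_width: 17.5
```

>>> send_rows:
  moves:
    - [0, 0, -3, 0]
    - [0, 0, 0, 0]
    - [0, 0, 0, 0]
    - [0, 0, 12, 0]
    - [0, 0, 15, 0]
    - [0, 0, 15, 0]
    - [0, 0, 15, 0]
    - [0, 0, 0, 0]

```text
time: 55.22
tool_pos: [670.9, -191.4, 104.0]
tcp_rot: [0.248, 1.571, -1.319]
contact_force: [-0.7, -1.0, -0.5]
grip_width: 17.9
```

```bash
python3 - <<'E'
from h import *
o=get_obs();print(o['tool_pos'],o['contact_force'])
snap('scene','s22');blobs('s22')
E
```

```text
[ 670.89144424 -191.36865289  104.02328618] [-0.71120725 -0.95479791 -0.54363939]
brown [435.   7.] [234 182   8   9  46]
brown [669.   6.] [281 210  21  17 280]
brown [ 527. -153.] [227 225   6   7  36]
brown [655. -83.] [269 230   9   8  44]
brown [ 652. -179.] [242 241  28  28 215]
brown [ 720. -152.] [275 256   8   7  45]
```

>>> send_rows:
  moves:
    - [15, 0, 0, 0]
    - [15, 0, 0, 0]
    - [3, 0, 0, 0]
    - [0, 0, 0, 0]
    - [0, 0, 0, 0]

```text
time: 55.9
tool_pos: [671.5, -189.5, 71.7]
tcp_rot: [1.289, 1.57, -0.276]
contact_force: [-0.0, -0.8, -0.9]
grip_width: 17.6
```

>>> send_rows:
  moves:
    - [0, 0, -9, 0]
    - [0, 0, -9, 0]
    - [0, 0, -7, 0]
    - [0, 0, -8, 0]
    - [0, 0, -8, 0]
    - [0, 0, -8, 0]
    - [0, 0, -8, 0]
    - [0, 0, -5, 0]

```text
time: 56.9
tool_pos: [670.8, -126.8, 71.2]
tcp_rot: [-2.766, 1.571, 1.952]
contact_force: [0.3, -0.1, -0.4]
grip_width: 18.0
```

>>> send_rows:
  moves:
    - [0, 0, 0, 0]
    - [0, 0, 25, 0]
    - [0, 0, 30, 0]
    - [-10, 0, 35, 0]
    - [-20, -15, 30, 0]
    - [-30, -20, 20, 0]
    - [-20, -20, 20, 0]
    - [0, 0, 0, 0]

```text
time: 57.9
tool_pos: [615.8, -291.9, 153.5]
tcp_rot: [0.849, 1.566, -0.72]
contact_force: [0.6, 0.1, -0.7]
grip_width: 17.7
```

```bash
python3 - <<'E'
from h import *
go((497.2,-404.1,136),0.0)
snap('scene','s23');blobs('s23');snap('top','t23')
a=cv2.imread('pics/s23.png')[140:270,170:340];b=cv2.imread('pics/t23.png')[100:230,180:320]
cv2.imwrite('pics/s23b.png',np.hstack([cv2.resize(a,(450,344),interpolation=cv2.INTER_CUBIC),cv2.resize(b,(350,344),interpolation=cv2.INTER_CUBIC)]))
E
```

```text
shift [  17.5 -118.8  112. ] turn 0.1 now [ 615.8 -291.9  153.5] yaw 0.1 q6 -0.56
brown [592.  45.] [269 193  20  15 242]
brown [670.  45.] [288 203  20  16 256]
brown [ 567. -173.] [230 235  10   9  48]
```

View pics/s23b.png

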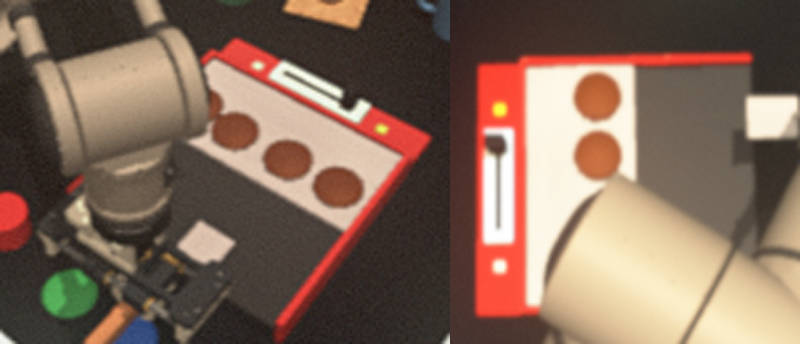

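All four lie brown side up on the raised plate (scene crop x 210 to 338; top crop 597,98 and 597,155), and the selector is still at yellow. Now I return the spatula.

>>> send_rows:
  moves:
    - [0, -20, 20, 0]
    - [0, -30, 28, 0]
    - [0, -30, 28, 0]
    - [0, -30, 28, 0]
    - [0, -8, 8, 0]
    - [0, 0, 0, 0]

```text
time: 58.75
tool_pos: [499.3, -400.2, 150.4]
tcp_rot: [-2.825, 1.569, 1.892]
contact_force: [0.3, 0.3, -1.1]
grip_width: 17.7
```

>>> send_rows:
  moves:
    - [0, 0, 0, 10.5]
    - [0, 0, 0, 10.5]
    - [0, 0, 0, 10.5]
    - [0, 0, 0, 10.5]
    - [0, 0, 0, 10.5]
    - [0, 0, 0, 10.5]
    - [0, 0, 0, 10.5]
    - [0, 0, 0, 10.5]

```text
time: 59.75
tool_pos: [500.8, -398.7, 150.7]
tcp_rot: [-1.727, 1.57, 1.521]
contact_force: [-0.6, 0.2, -1.1]
grip_width: 17.7
```

>>> send_rows:
  moves:
    - [0, 0, 0, 10.4]
    - [0, 0, 0, 0]
    - [0, 0, 0, 0]

```text
time: 60.12
tool_pos: [499.9, -399.6, 150.9]
tcp_rot: [-1.39, 1.57, 1.685]
contact_force: [-1.2, -0.4, -1.3]
grip_width: 17.9
```

```bash
python3 - <<'E'
from h import *
go((497.2,-404.1,70),-94.2);snap('wrist','w24')
a=cv2.imread('pics/w24.png');cv2.imwrite('pics/w24b.png',cv2.resize(a,(640,480)))
E
```

```text
shift [80.9  4.7  2.4] turn 0.4 now [ 499.9 -399.6  150.9] yaw -93.8 q6 0.84
```

View pics/w24b.png

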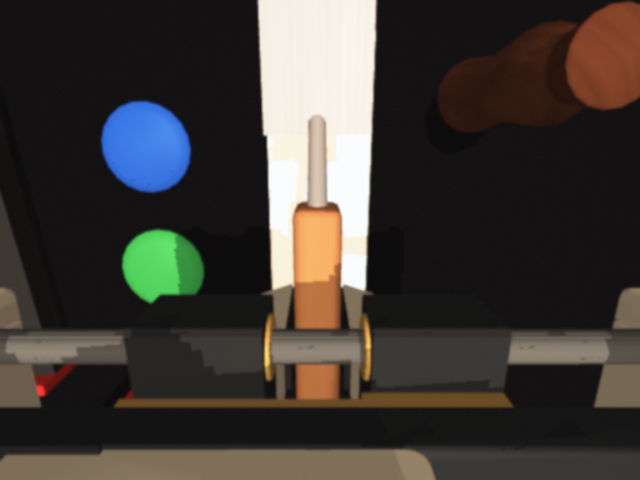

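>>> send_rows:
  moves:
    - [20, 4.5, 2.4, 0.4]
    - [30, 0, 0, 0]
    - [30, 0, 0, 0]
    - [10, 0, 0, 0]
    - [0, 0, 0, 0]
    - [0, 0, 0, 0]

```text
time: 60.92
tool_pos: [497.2, -405.3, 62.6]
tcp_rot: [2.462, 1.568, -0.758]
contact_force: [0.7, -0.7, -0.8]
grip_width: 17.6
```

```bash
python3 - <<'E'
from h import *
go((497.2,-404.1,36),-94.2)
E
```

```text
shift [26.6 -1.3  0.2] turn -0.3 now [ 497.2 -405.3   62.6] yaw -94.5 q6 0.85
```

>>> send_rows:
  moves:
    - [10, -1, 0, -0.3]
    - [8, 0, 0, 0]
    - [5, 0, 0, 0]
    - [2, 0, 0, 0]
    - [0, 0, 0, 0]
    - [0, 0, 0, 0]

```text
time: 61.68
tool_pos: [496.7, -403.9, 36.3]
tcp_rot: [2.675, 1.57, -0.54]
contact_force: [0.1, 0.3, -1.0]
grip_width: 17.7
```

>>> send_rows:
  moves:
    - [1, 0, 0, 0]
    - [0, 0, 0, 0]
    - [0, 0, 0, 0]

```text
time: 62.05
tool_pos: [496.8, -403.9, 35.7]
tcp_rot: [2.536, 1.57, -0.679]
contact_force: [0.3, 1.0, 4.3]
grip_width: 17.8
```

>>> send_rows:
  moves:
    - [0, 0, 0, 0]
    - [0, 0, 0, 0]
    - [0, 0, 0, 0]
    - [0, 0, 0, 0]
    - [0, 0, 0, 0]
    - [0, 0, 0, 0]
    - [-10, 0, 0, 0]
    - [-30, 0, 0, 0]
  hand: 1

```text
time: 63.05
tool_pos: [495.8, -403.0, 74.6]
tcp_rot: [-0.753, 1.567, 2.316]
contact_force: [-0.1, -0.6, 0.3]
grip_width: 90.4
```

>>> send_rows:
  moves:
    - [-40, 0, 0, 0]
    - [-40, 0, 0, 0]
    - [-40, 0, 0, 0]
    - [-40, 0, 35, 0]
    - [0, 0, 30, 0]
    - [0, 0, 0, 0]

```text
time: 63.8
tool_pos: [430.5, -399.1, 236.9]
tcp_rot: [2.278, 1.569, -0.938]
contact_force: [-0.4, 0.1, -0.0]
grip_width: 91.8
```

```bash
python3 - <<'E'
from h import *
snap('wrist','w25');go((603,189,230),0)
a=cv2.imread('pics/w25.png');cv2.imwrite('pics/w25b.png',cv2.resize(a,(640,480)))
E
```

```text
shift [   6.  -599.3 -127.4] turn -94.3 now [ 431.4 -399.1  236.3] yaw -94.3 q6 0.77
```

View pics/w25b.png

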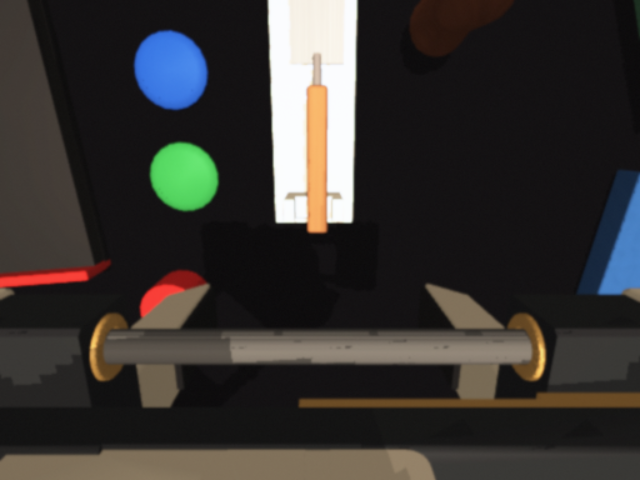

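>>> send_rows:
  moves:
    - [0, 0, 0, -10.5]
    - [0, 0, 0, -10.5]
    - [0, 0, 0, -10.5]
    - [0, 0, 0, -10.5]
    - [0, 0, 0, -10.5]
    - [0, 0, 0, -10.5]
    - [0, 0, 0, -10.5]
    - [0, 0, 0, -10.5]

```text
time: 64.85
tool_pos: [432.7, -398.8, 234.8]
tcp_rot: [-2.946, 1.57, 1.596]
contact_force: [0.1, -0.4, -1.0]
grip_width: 92.1
```

>>> send_rows:
  moves:
    - [0, 0, 0, -10.3]
    - [0, 8, -30, 0]
    - [0, 12, -40, 0]
    - [0, 12, -40, 0]
    - [0, 12, -40, 0]
    - [0, 12, -40, 0]
    - [0, 12, -40, 0]
    - [0, 12, -40, 0]

```text
time: 65.85
tool_pos: [512.3, -127.0, 235.0]
tcp_rot: [2.915, 1.57, 1.347]
contact_force: [0.5, 0.5, -0.1]
grip_width: 91.9
```

>>> send_rows:
  moves:
    - [0, 12, -40, 0]
    - [0, 12, -40, 0]
    - [0, 12, -40, 0]
    - [0, 12, -40, 0]
    - [0, 12, -40, 0]
    - [0, 12, -40, 0]
    - [0, 12, -40, 0]
    - [0, 0, 0, 0]

```text
time: 66.85
tool_pos: [595.2, 154.8, 234.3]
tcp_rot: [-2.431, 1.57, 2.287]
contact_force: [0.4, -0.4, -0.1]
grip_width: 92.0
```

```bash
python3 - <<'E'
from h import *
go((602.5,190,53.5),0)
E
```

```text
shift [180.8   7.6 -35. ] turn 0.3 now [595.2 154.8 234.3] yaw 0.3 q6 0.12
```

>>> send_rows:
  moves:
    - [0, 4, -20, 0.3]
    - [0, 4, -15, 0]
    - [35, 0, 0, 0]
    - [40, 0, 0, 0]
    - [40, 0, 0, 0]
    - [40, 0, 0, 0]
    - [26, 0, 0, 0]
    - [0, 0, 0, 0]

```text
time: 67.85
tool_pos: [601.6, 186.2, 52.2]
tcp_rot: [-1.413, 1.566, -2.987]
contact_force: [0.1, -0.6, 0.6]
grip_width: 92.0
```

>>> send_rows:
  moves:
    - [0, 0, 0, 0]
    - [0, 0, 0, 0]
    - [0, 0, 0, 0]
    - [0, 0, 0, 0]
    - [0, 0, 0, 0]
    - [0, 0, 0, 0]
    - [0, 0, 0, 0]
    - [0, 0, 0, 0]
  hand: 0

```text
time: 68.85
tool_pos: [602.3, 186.3, 54.2]
tcp_rot: [-1.512, 1.57, -3.086]
contact_force: [-2.3, -0.0, -0.6]
grip_width: 19.4
```

>>> send_rows:
  moves:
    - [0, -10, 0, 0]
    - [0, -16, 0, 0]
    - [0, -16, 0, 0]
    - [0, -16, 0, 0]
    - [0, -16, 0, 0]
    - [0, -12, 0, 0]
    - [0, -6, 0, 0]
    - [0, 0, 0, 0]

```text
time: 69.85
tool_pos: [509.5, 185.8, 54.2]
tcp_rot: [-0.857, 1.569, -2.431]
contact_force: [-0.8, -6.5, 0.5]
grip_width: 19.7
```

>>> send_rows:
  moves:
    - [0, -4, 0, 0]
    - [0, -3, 0, 0]
    - [0, -3, 0, 0]
    - [0, -2, 0, 0]
    - [0, 0, 0, 0]

```text
time: 70.47
tool_pos: [501.9, 185.8, 54.3]
tcp_rot: [1.483, 1.564, -0.091]
contact_force: [12.5, -5.7, -10.6]
grip_width: 20.1
```

>>> send_rows:
  moves:
    - [0, 2, 0, 0]
    - [0, 0, 0, 0]
    - [0, 0, 0, 0]
    - [0, 0, 0, 0]
    - [0, 0, 0, 0]
    - [-30, 0, 0, 0]
    - [-40, 0, 0, 0]
    - [-40, 0, 0, 0]
  hand: 1

```text
time: 71.47
tool_pos: [500.5, 186.7, 165.3]
tcp_rot: [-1.584, 1.57, 3.125]
contact_force: [0.8, 0.1, -0.2]
grip_width: 90.8
```

>>> send_rows:
  moves:
    - [-35, 0, 0, 0]
    - [-35, 0, 0, 0]
    - [-30, -10, 10, 0]
    - [0, 5, 30, 0]
    - [0, 8, 35, 0]
    - [0, 8, 35, 0]
    - [0, 8, 25, 0]
    - [0, 0, 0, 0]

```text
time: 72.47
tool_pos: [519.5, 50.3, 264.1]
tcp_rot: [-1.602, 1.571, 3.104]
contact_force: [-0.2, -0.0, 0.6]
grip_width: 91.9
```

```bash
python3 - <<'E'
from h import *
snap('wrist','w26');snap('scene','s26');print(get_obs()['tool_pos'])
a=cv2.imread('pics/w26.png');b=cv2.imread('pics/s26.png');blobs('s26')
cv2.imwrite('pics/w26b.png',np.vstack([cv2.resize(a[:270],(560,295)),cv2.resize(b[60:330,100:400],(560,300))[:300]]))
E
```

```text
[519.0447507   52.00037667 264.12566482]
brown [472.  49.] [236 172  33  25 463]
brown [591.  45.] [269 192  19  16 244]
brown [670.  45.] [288 203  20  16 255]
```

View pics/w26b.png

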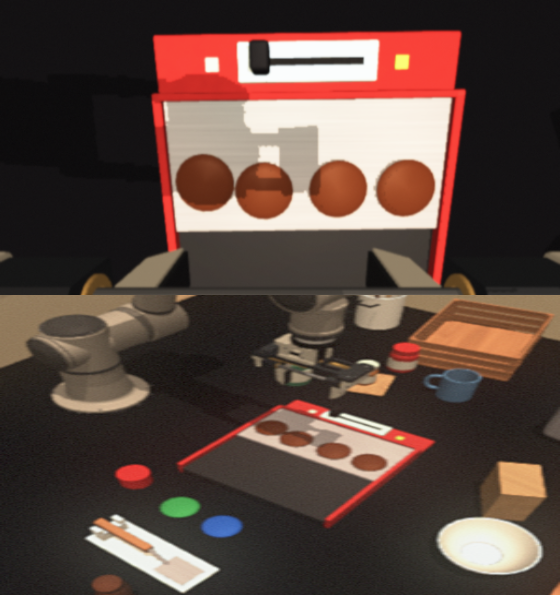

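```bash
python3 -c "
from h import *
print(close_job())"
```

```text
the job is handed in; nothing more can be done
None
```

The job is done and handed in at about 72 s of the 200 s allowed; the hand-in gives no verdict.

- **Syrup jar:** it stands upright on the cork mat. A picture right after placing showed it there, and it was still there in the last picture.
- **Selector:** I slid it to the yellow stop before turning the biscuits and to the white stop afterwards. Both stops were felt as a rise in force, at grip positions about 100 mm apart.
- **Biscuits:** all four were turned over with the spatula and slid onto the raised plate, never touched by the fingers. The last picture shows them brown side up, flat and wholly on the plate. The two at the white-marked end are almost touching but do not overlap.
- **Knocked biscuit:** the second biscuit from the white-marked end was knocked against its neighbour during the run. I flipped it from its new position.
- **Spatula:** it was put back in its rest in the same pose, before the selector went back to white, and a picture confirmed it.
- **Other items:** nothing else looked disturbed in the last pictures. The hand finished clear, about 260 mm up.

No check failed or disagreed.

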